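Return the check weights to their block

ROBOT

A 7-joint arm with a two-finger parallel gripper is mounted at the origin on a cart in front of the work surface, level with it; the furniture and walls round the work are solid. World frame = base frame: x ahead of the robot, y to its left, z up, the work surface at z = 0. Lengths are in m, angles in rad, forces in N, time in s.
With the tool pointing down it reaches from about 0.4 to 0.85 m from the base axis. Payload 4.5 kg.
Tool frame: the origin (TCP) lies where the fingers leave the gripper's body, on its centre line; the fingertips stand 64 mm ahead of it and the grasp point (between the pads) lies 45 mm ahead of it; z points along the fingers, y is the line along which they close (so a half turn about z gives the same grasp; the last joint's range is limited). The gripper opens to 88 mm and grips with 3 to 60 N. Pads are 18 mm wide; open, the fingers measure 123 mm over their backs; the gripper's body (75 mm by 187 mm) begins 45 mm behind the grasp point.
Start: joints at [-1.26, 0.689, -0.195, 1.565, 0.157, 0.902, -0.215], TCP at [0.171, 0.601, 0.303] pointing down, gripper open.
Joint ranges: [-3.01, 3.01], [-0.46, 2.08], [-1.47, 1.51], [0.13, 2.56], [-1, 4.14], [0.04, 2.09], [-2.66, 2.66]. Speed limits (rad/s): [2.57, 2.57, 3.14, 3.14, 3.14, 3.14, 3.14].

INTERFACE

Orientations are given as a unit quaternion [x, y, z, w].
In Python, from plant import r gives the robot as it stands.
- The arm moves only by the tool play_rows, never from a script. Its arguments are lists of equal length, an entry for each row: "translation": the shift along the tool's x, y, z in m, a list of three; "delta_rot": the turn, a rotation vector about the tool's x, y, z in degrees, a list of three; "grip": the opening, from -1 (shut) to 1 (fully open). In form: {"translation": [[x, y, z], ...], "delta_rot": [[rx, ry, rz], ...], "grip": [grip, ...]}. A call has 1 to 20 rows; each row shifts and turns the commanded pose from where the row before left it, along the tool's axes as they then stand; what a row does not reach is not made up. A row lasts 1/8 s, in which the tool goes at most 62.5 mm and 10.7 degrees, less where a joint would pass 70% of its speed; a pose out of reach is approached as far as the arm can. A call with a gripper value outside its range is refused whole. The fingers move at their own pace and stop on an object; "squeeze" is the grip in N (left out, the last holds). Time passes only in rows, so rows that do not move let the fingers close. It gives the time, the measured TCP pose, the force, the opening and the grip force at its end, in the units of the state.
- r.get_state(): the state, without advancing time (a new reading comes with each control period).
- r.snapshot(name): name is "scene" or "top" or "wrist"; returns the picture (384x512x3 uint8, blue, green, red); there is no depth.
- r.get_calibration(name): a dict with "intrinsics" (3x3 intrinsics, pixels), "eye" and "rotation" of the camera in the world. Camera axes: x right, y up, looking along -z (the intrinsics and any distortion apply to the point x, -y, -z); pixel columns grow to the right and rows downward; lengths in m; the calibration is good to about 2 mm. A picture is of the moment at which its call begins: read the wrist's pose just before it. get_calibration takes no time and is no camera call; for the wrist camera it gives the pose at the moment of the call.
- r.finish_job(): hands the job in; it is judged then, once.
Trained networks look in the newest picture that a camera, given by its name, has taken for a name from the list of things; names that differ only in an ending like _2 or _b are one class to them, and where a whole thing is asked for, a point or a joint stands for the part that bears it (a point fixed in the world has none). Each returns a list of dicts, best first, with "confidence" (0 to 1); they miss things now and then, are a little off and sometimes report something else, mostly with a low value. They report only what shows in the picture. A call takes as long as a camera call.
- r.look_for(camera, target): "point" ([x, y, z] in m, in world coordinates, good to about 4 mm: the middle of the surface that is visible of it).
- r.silhouettes(camera, target): "pixels" (384x512 bool, what is visible of it).
The state is a dict: "clock": time; "q": joint angles; "qd": joint speeds; "joint_torque": joint torques, N m; "tool_pos": TCP position; "eef_rot": TCP orientation; "contact_force": force on the tool from outside, world axes, zero at the start; "moment": the same for the moment, N m; "opening": opening from 0.0 (shut) to 1.0 (fully open); "finger_force": force on a finger pad.
Only numpy, scipy, OpenCV 4.12 (cv2) and the standard library are available. Lean on these libraries where they do the work, as an engineer would, in place of code of your own. Each camera call takes 0.05 s, during which the arm holds its last target. There are 200 camera calls.

TASK

The balance check is done: put the four loose brass knob weights back into the wooden weight block, in order of size, each standing upright and fully down in the bore that fits it, the smallest weight in the smallest bore and so on up to the largest. Do not tip a weight over, and leave the green tin and the small white carton where they are.

Things in the scene. Friction and masses are not known exactly. Their poses are not given: they have to be found in the camera images.
- weight_s: smallest of the four brass knob weights, about 50 g: round body 20 mm across and 27 mm high, then a thin neck, then a round knob 11 mm across that fills the top 10 mm; 44 mm high in all. Origin at the centre of its underside, z up along its axis
- weight_m: second of the four brass knob weights, about 100 g: round body 27 mm across and 33 mm high, then a thin neck, then a round knob 14 mm across that fills the top 11 mm; 52 mm high in all. Origin at the centre of its underside, z up along its axis
- weight_l: third of the four brass knob weights, about 200 g: round body 34 mm across and 40 mm high, then a thin neck, then a round knob 18 mm across that fills the top 12 mm; 62 mm high in all. Origin at the centre of its underside, z up along its axis
- weight_xl: largest of the four brass knob weights, about 500 g: round body 43 mm across and 48 mm high, then a thin neck, then a round knob 22 mm across that fills the top 14 mm; 74 mm high in all. Origin at the centre of its underside, z up along its axis
- bore_s (a point): centre of the mouth of the smallest bore (25 mm across) of the weight block: a fixed brown hardwood bar, 184 x 66 mm and 24 mm high, at the left or right of the weights, with four bores in one straight row, graded from small to large. Each bore is 12 mm deep with a flat green bottom and a rim bevelled by 2.5 mm; its mouth is in the top face, 24 mm above the bench
- bore_m (a point): centre of the mouth of the second bore (32 mm across) of the block, 36.5 mm from bore_s along the row
- bore_l (a point): centre of the mouth of the third bore (39 mm across) of the block, 43.5 mm from bore_m along the row
- bore_xl (a point): centre of the mouth of the largest bore (48 mm across) of the block, 51.5 mm from bore_l along the row
- tin: round dark green tin, 67 mm across and 39 mm high, standing loose behind the weights; to be left alone. Origin at the centre of its underside. Farther back (x = 0.64 m) a fixed gas pipe crosses 0.45 m above the bench; a branch and hose come down from it at y = 0.05 m, and the hose lies along the bench
- carton: small white carton, 75 mm long (its y), 30 mm wide and 24 mm high, lying loose among the weights; to be left alone. Origin at the centre of its underside

How it is judged:
By the outcome, as a careful person would: the job done as asked, in the order asked, and still so for the second after the job is handed in, with the robot touching nothing.
It also fails if it takes over 106 s, if anything falls off the work surface, if the arm or the gripper's body presses on something with over 40 N, if the wrist force passes 120 N, or if a joint passes its speed limit or range.

## Working session

There is one attempt and no reset: what is moved stays moved. The work goes in short steps, Python scripts to look and compute and a tool call to move; the robot and the scene stay as the last step left them, time stands still between calls to the robot, and variables do not carry over. Pictures are saved under pics/ and viewed, at most 17 in all, crops included, and the job is handed in when it is done.

Besides the shell and the picture viewer there is one more tool, called after ">>>" as name(argument=value, ...), one argument or row to a line, values as JSON. play_rows: Moves the arm, as the interface text tells. Its arguments: {"type":"object","properties":{"translation":{"type":"array","items":{"type":"array","items":{"type":"number"}}},"delta_rot":{"type":"array","items":{"type":"array","items":{"type":"number"}}},"grip":{"type":"array","items":{"type":"number"}},"squeeze":{"type":"number"}},"required":["translation","delta_rot","grip"]}

```bash
mkdir -p pics; ls
python3 - <<'E'
from plant import r
import cv2,numpy as np
s=r.get_state();print({k:np.round(v,3) for k,v in s.items()})
for c in("scene","top"):
    im=r.snapshot(c);cv2.imwrite(f"pics/{c}0.png",im)
    for t in["weight_s","weight_m","weight_l","weight_xl","bore_s","bore_m","bore_l","bore_xl","tin","carton"]:
        print(c,t,[(np.round(d["point"],4).tolist(),round(d["confidence"],2)) for d in r.look_for(c,t)[:3]])
    k=r.get_calibration(c);print(np.round(k["intrinsics"],1).tolist(),np.round(k["eye"],3),np.round(k["rotation"],3).tolist())
E
```

```text
pics
{'clock': np.float64(0.0), 'q': array([-1.26 ,  0.69 , -0.195,  1.566,  0.157,  0.902, -0.215]), 'qd': array([-0.   , -0.002,  0.001, -0.   , -0.002,  0.002,  0.001]), 'joint_torque': array([ 0.0000e+00, -5.2756e+01, -1.2670e+00, -1.5343e+01, -5.3000e-02,
        7.0000e-03,  0.0000e+00]), 'tool_pos': array([0.171, 0.601, 0.302]), 'eef_rot': array([ 0.138,  0.99 , -0.001, -0.   ]), 'contact_force': array([ 0.269, -0.807, -0.585]), 'moment': array([-0.   ,  0.003,  0.016]), 'finger_force': np.float64(0.0), 'opening': np.float64(0.998)}
scene weight_s [([0.4392, -0.1531, 0.0375], 0.67), ([0.5211, 0.1592, 0.0304], 0.59), ([0.524, -0.0516, 0.0238], 0.39)]
scene weight_m [([0.4392, -0.1531, 0.0375], 0.67), ([0.5211, 0.1592, 0.0304], 0.59), ([0.524, -0.0516, 0.0238], 0.39)]
scene weight_l [([0.4392, -0.1531, 0.0375], 0.67), ([0.5211, 0.1592, 0.0304], 0.59), ([0.524, -0.0516, 0.0238], 0.39)]
scene weight_xl [([0.4515, 0.0412, 0.0426], 0.49)]
scene bore_s [([0.4925, -0.3241, 0.0224], 0.87)]
scene bore_m [([0.4925, -0.3241, 0.0224], 0.87)]
scene bore_l [([0.4925, -0.3241, 0.0224], 0.87)]
[... 385 characters left out ...]
, -0.1515, 0.0381], 0.46)]
top weight_m [([0.5257, -0.0492, 0.0278], 0.57), ([0.5236, 0.1571, 0.0329], 0.51), ([0.4471, -0.1515, 0.0381], 0.46)]
top weight_l [([0.5257, -0.0492, 0.0278], 0.57), ([0.5236, 0.1571, 0.0329], 0.51), ([0.4471, -0.1515, 0.0381], 0.46)]
top weight_xl [([0.4531, 0.0389, 0.0503], 0.6)]
top bore_s [([0.4993, -0.3203, 0.0237], 0.68)]
top bore_m [([0.4993, -0.3203, 0.0237], 0.68)]
top bore_l [([0.4993, -0.3203, 0.0237], 0.68)]
top bore_xl [([0.5001, -0.3214, 0.0241], 0.82)]
top tin [([0.5715, -0.1239, 0.0415], 0.92)]
top carton [([0.4448, -0.0455, 0.0216], 0.77)]
[[449.2, 0.0, 257.2], [0.0, 449.2, 194.5], [0.0, 0.0, 1.0]] [0.308 0.014 1.285] [0.06, -0.059, -0.705, 0.705]
```

View pics/scene0.png

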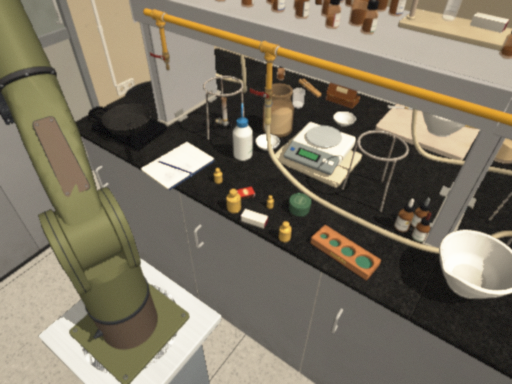

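View pics/top0.png

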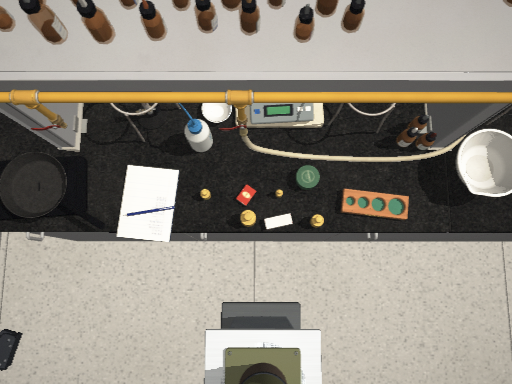

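The weights stand in the middle of the bench: m left at top-view (205,194), xl (248,217), s (279,193), l (317,220). The block is at the right (343–409, 190–219), with its small bore at the left end. The carton is at (278,221) and the tin at (307,177). Next I'll write a helper and get the block's direction.

```bash
cat > h.py <<'E'
from plant import r
import cv2,numpy as np
from scipy.spatial.transform import Rotation as R
def ray(cam,uv,z,k=None):
    k=k or r.get_calibration(cam); K=np.array(k["intrinsics"]);Rc=np.array(k["rotation"])
    if Rc.size==4: Rc=R.from_quat(Rc).as_matrix()
    p=np.linalg.inv(K)@np.array([uv[0],uv[1],1.]); d=Rc@np.array([p[0],-p[1],-p[2]]); e=np.array(k["eye"])
    return e+d*(z-e[2])/d[2]
def greens(im,amin=15):
    h=cv2.cvtColor(im,cv2.COLOR_BGR2HSV); m=cv2.inRange(h,(60,70,40),(100,255,220))
    n,_,st,c=cv2.connectedComponentsWithStats(m)
    return [(c[i],st[i]) for i in range(1,n) if st[i,4]>=amin]
def move(pos,yawdir=None):
    """tool-axis shift to world TCP pos; yawdir: rotation about tool z (deg) so tool x is along yawdir"""
    s=r.get_state();M=R.from_quat(s["eef_rot"]).as_matrix()
    print("tool",np.round(s["tool_pos"],4),"axes x",np.round(M[:,0],3),"y",np.round(M[:,1],3),"z",np.round(M[:,2],3),"t",s["clock"])
    print("shift mm",np.round(M.T@(np.array(pos)-s["tool_pos"])*1e3,1))
    if yawdir is not None:
        d=M.T@np.array([*yawdir,0]);print("yaw deg",np.degrees(np.arctan2(d[1],d[0])))
E
python3 - <<'E'
from h import *
for c,f in(("top","pics/top0.png"),("scene","pics/scene0.png")):
    im=cv2.imread(f)
    for p,st in greens(im): print(c,np.round(p,1),st[4],np.round(ray(c,p,.012),4))
k=r.get_calibration("wrist");print(np.round(k["intrinsics"],1).tolist(),np.round(k["eye"],3),np.round(k["rotation"],3))
move([.5,-.03,.35],[0,1])
E
```

```text
top [277.8 109.8] 188 [ 0.78   -0.0466  0.012 ]
top [308.5 168. ] 42 [ 0.6028 -0.1342  0.012 ]
top [298.9 180.3] 28 [ 0.5665 -0.1058  0.012 ]
top [313.1 183.3] 27 [ 0.5575 -0.1468  0.012 ]
top [349.5 200.7] 36 [ 0.5068 -0.2501  0.012 ]
top [362.2 202.2] 69 [ 0.5023 -0.2863  0.012 ]
top [377.5 204.1] 110 [ 0.4969 -0.3298  0.012 ]
top [395.4 206.1] 172 [ 0.4911 -0.381   0.012 ]
scene [307.8 154.4] 123 [ 0.8212 -0.0165  0.012 ]
scene [333.8 242.8] 28 [ 0.5088 -0.2825  0.012 ]
scene [347.2 251.1] 58 [ 0.5044 -0.3266  0.012 ]
scene [363.4 261.7] 116 [ 0.4977 -0.3784  0.012 ]
[[319.0, 0.0, 252.2], [0.0, 319.0, 191.9], [0.0, 0.0, 1.0]] [0.1   0.621 0.384] [-0.114 -0.087  0.597  0.789]
tool [0.1708 0.6012 0.3028] axes x [-0.962  0.273  0.   ] y [0.273 0.962 0.   ] z [ 0.  0. -1.] t 1.1
shift mm [-489.2 -517.2  -47.3]
yaw deg 74.14126030450703
```

```bash
cat >> h.py <<'E'
def plan(pos,turn,n):
    s=r.get_state();M=R.from_quat(s["eef_rot"]);d=(np.array(pos)-s["tool_pos"])/n
    rows=[]
    for i in range(n):
        rows.append(np.round(M.inv().apply(d),3).tolist()); M=M*R.from_euler("z",turn/n,degrees=True)
    print(rows,round(turn/n,2))
E
python3 - <<'E'
from h import *
k=r.get_calibration("wrist");print(R.from_quat(k["rotation"]).as_matrix().round(2) if np.size(k["rotation"])==4 else k["rotation"])
move([.47,-.13,.33],[.119,.993])
plan([.47,-.13,.33],80.96,18)
E
```

```text
[[ 0.27 -0.92 -0.27]
 [ 0.96  0.26  0.08]
 [ 0.   -0.28  0.96]]
tool [0.1708 0.6012 0.3028] axes x [-0.962  0.273  0.   ] y [0.273 0.962 0.   ] z [ 0.  0. -1.] t 1.1
shift mm [-487.6 -621.6  -27.3]
yaw deg 80.97493270193144
[[-0.027, -0.035, -0.002], [-0.03, -0.032, -0.002], [-0.032, -0.03, -0.002], [-0.034, -0.027, -0.002], [-0.036, -0.024, -0.002], [-0.038, -0.022, -0.002], [-0.04, -0.018, -0.002], [-0.041, -0.015, -0.002], [-0.042, -0.012, -0.002], [-0.043, -0.009, -0.002], [-0.044, -0.005, -0.002], [-0.044, -0.002, -0.002], [-0.044, 0.002, -0.002], [-0.044, 0.005, -0.002], [-0.043, 0.008, -0.002], [-0.042, 0.012, -0.002], [-0.041, 0.015, -0.002], [-0.04, 0.018, -0.002]] 4.5
```

>>> play_rows(
  translation=[
    [-0.027, -0.035, -0.002],
    [-0.03, -0.032, -0.002],
    [-0.032, -0.03, -0.002],
    [-0.034, -0.027, -0.002],
    [-0.036, -0.024, -0.002],
    [-0.038, -0.022, -0.002],
    [-0.04, -0.018, -0.002],
    [-0.041, -0.015, -0.002],
    [-0.042, -0.012, -0.002],
    [-0.043, -0.009, -0.002],
    [-0.044, -0.005, -0.002],
    [-0.044, -0.002, -0.002],
    [-0.044, 0.002, -0.002],
    [-0.044, 0.005, -0.002],
    [-0.043, 0.008, -0.002],
    [-0.042, 0.012, -0.002],
    [-0.041, 0.015, -0.002],
    [0, 0, 0],
    [0, 0, 0],
  ],
  delta_rot=[
    [0, 0, 4.5],
    [0, 0, 4.5],
    [0, 0, 4.5],
    [0, 0, 4.5],
    [0, 0, 4.5],
    [0, 0, 4.5],
    [0, 0, 4.5],
    [0, 0, 4.5],
    [0, 0, 4.5],
    [0, 0, 4.5],
    [0, 0, 4.5],
    [0, 0, 4.5],
    [0, 0, 4.5],
    [0, 0, 4.5],
    [0, 0, 4.5],
    [0, 0, 4.5],
    [0, 0, 4.5],
    [0, 0, 4.5],
    [0, 0, 0],
  ],
  grip=[1, 1, 1, 1, 1, 1, 1, 1, 1, 1, 1, 1, 1, 1, 1, 1, 1, 1, 1],
  squeeze=20,
)

```text
clock: 3.48
tool_pos: [0.4531, -0.0888, 0.3367]
eef_rot: [0.748, 0.664, 0.0, -0.0]
contact_force: [-0.0, -0.2, -0.3]
opening: 0.998
finger_force: 0.0
```

```bash
cat >> h.py <<'E'
def wlook(f,targets=("weight_s","weight_xl")):
    k=r.get_calibration("wrist");im=r.snapshot("wrist");cv2.imwrite(f,im)
    for p,st in greens(im,60): print("green",np.round(p,1),st[4],np.round(ray("wrist",p,.012,k),4))
    for t in targets:
        for d in r.silhouettes("wrist",t)[:4]:
            m=d["pixels"];ys,xs=np.nonzero(m);print(t,round(d["confidence"],2),"px",xs.min(),xs.max(),ys.min(),ys.max(),len(xs))
        for d in r.look_for("wrist",t)[:4]: print("   lf",np.round(d["point"],4),round(d["confidence"],2))
    return im,k
E
python3 - <<'E'
from h import *
move([.525,-.05,.2],[.119,.993])
wlook("pics/w0.png")
E
```

```text
tool [ 0.4531 -0.0888  0.3367] axes x [0.119 0.993 0.   ] y [ 0.993 -0.119  0.   ] z [ 0.  0. -1.] t 3.475
shift mm [ 47.1  66.8 136.7]
yaw deg -0.01788107742268225
green [304.1 264.7] 98 [ 0.5079 -0.2521  0.012 ]
green [302.3 286.2] 125 [ 0.5028 -0.2867  0.012 ]
green [299.7 341.9] 395 [ 0.4915 -0.3842  0.012 ]
weight_s 0.78 px 301 319 108 124 264
weight_s 0.68 px 243 268 190 222 692
   lf [ 0.4541 -0.1442  0.0393] 0.74
   lf [ 0.5254 -0.0458  0.0299] 0.58
weight_xl 0.86 px 221 260 21 67 1493
   lf [0.4525 0.0383 0.0501] 0.89
```

View pics/w0.png

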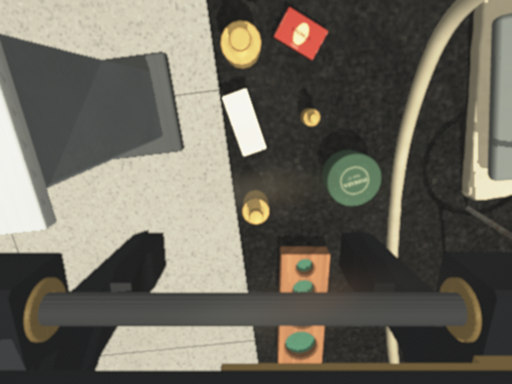

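Run:
```python
from h import *
move([.525,-.05,.14])
k=r.get_calibration("wrist");im=r.snapshot("wrist")
hsv=cv2.cvtColor(im,cv2.COLOR_BGR2HSV)
def rep(cam,im,k,dets,hz):
    for d in dets:
        m=d["pixels"];ys,xs=np.nonzero(m);p=(xs.mean(),ys.mean())
        print(cam,np.round(p,1),[(z,np.round(ray(cam,p,z,k)[:2],4)) for z in hz])
for t in("weight_s","weight_xl"): rep("wrist",im,k,r.silhouettes("wrist",t)[:3],(.017,.022,.03))
k=r.get_calibration("top");im=r.snapshot("top")
for t in("weight_s","weight_xl"): rep("top",im,k,r.silhouettes("top",t)[:3],(.017,.022,.03))
```

```text
tool [ 0.453  -0.088   0.3367] axes x [0.117 0.993 0.   ] y [ 0.993 -0.117 -0.   ] z [-0.  0. -1.] t 3.725
shift mm [ 46.1  67.1 196.7]
wrist [310.2 117. ] [(0.017, array([ 0.5293, -0.0466])), (0.022, array([ 0.5285, -0.0462])), (0.03, array([ 0.5271, -0.0456]))]
wrist [255.4 207.1] [(0.017, array([ 0.4491, -0.1549])), (0.022, array([ 0.4493, -0.1532])), (0.03, array([ 0.4495, -0.1504]))]
wrist [241.6  44.2] [(0.017, array([0.456 , 0.0445])), (0.022, array([0.456 , 0.0437])), (0.03, array([0.4561, 0.0425]))]
top [278.9 193. ] [(0.017, array([ 0.5285, -0.0476])), (0.022, array([ 0.5276, -0.0474])), (0.03, array([ 0.5262, -0.047 ]))]
top [205.6 194.1] [(0.017, array([0.525 , 0.1626])), (0.022, array([0.5241, 0.1621])), (0.03, array([0.5227, 0.1611]))]
top [247.7 217.7] [(0.017, array([0.4572, 0.0416])), (0.022, array([0.4566, 0.0415])), (0.03, array([0.4557, 0.0413]))]
```

>>> play_rows(
  translation=[
    [0.01, 0.014, 0.039],
    [0.01, 0.014, 0.039],
    [0.01, 0.014, 0.039],
    [0.01, 0.014, 0.04],
    [0.01, 0.013, 0.04],
    [0, 0, 0],
    [0, 0, 0],
  ],
  delta_rot=[
    [0, 0, 0],
    [0, 0, 0],
    [0, 0, 0],
    [0, 0, 0],
    [0, 0, 0],
    [0, 0, 0],
    [0, 0, 0],
  ],
  grip=[0, -0.1, -0.1, -0.1, -0.1, -0.1, -0.1],
)

```text
clock: 4.9
tool_pos: [0.5274, -0.0478, 0.1407]
eef_rot: [0.748, 0.663, -0.0, 0.0]
contact_force: [-0.5, 0.8, -0.1]
opening: 0.451
finger_force: 0.0
```

Run:
```python
from h import *
move([.5275,-.0468,.079])
im,k=wlook("pics/w1.png",())
for d in r.silhouettes("wrist","weight_s")[:3]:
    ys,xs=np.nonzero(d["pixels"]);p=(xs.mean(),ys.mean());print(d["confidence"],np.round(p,1),xs.min(),xs.max(),ys.min(),ys.max(),ray("wrist",p,.022,k),ray("wrist",p,.03,k))
```

```text
tool [ 0.5274 -0.0478  0.1407] axes x [ 0.12   0.993 -0.   ] y [ 0.993 -0.12   0.   ] z [ 0.    -0.001 -1.   ] t 4.9
shift mm [ 1.1  0.  61.7]
0.74 [255.5 207.5] 241 270 188 228 [ 0.52951002 -0.04550321  0.022     ] [ 0.52974973 -0.04271285  0.03      ]
0.7 [183.8 344.6] 172 194 326 362 [ 0.46230077 -0.14899263  0.022     ] [ 0.46522361 -0.14207077  0.03      ]
```

View pics/w1.png

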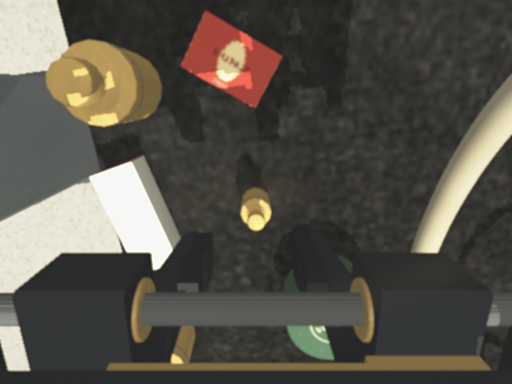

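Run:
```python
from h import *
a=ray("wrist",(255.5,187.7),0);b=ray("wrist",(256,228.8),.040);c=ray("wrist",(257,221),.042)
print(a,b,c,"ctr from base",a[1]-.010,"from knob",b[1]+.0055)
```

```text
[ 0.53127948 -0.03846848  0.        ] [ 0.5293061  -0.05354704  0.04      ] [ 0.53057681 -0.04767946  0.042     ] ctr from base -0.048468478101460086 from knob -0.04804704006143812
```

>>> play_rows(
  translation=[
    [0, 0.002, 0.02],
    [0, 0, 0.021],
    [0, 0, 0.021],
    [0, 0, 0],
    [0, 0, 0],
    [0, 0, 0],
    [0, 0, 0],
    [0, 0, 0],
    [0, 0, 0],
  ],
  delta_rot=[
    [0, 0, 0],
    [0, 0, 0],
    [0, 0, 0],
    [0, 0, 0],
    [0, 0, 0],
    [0, 0, 0],
    [0, 0, 0],
    [0, 0, 0],
    [0, 0, 0],
  ],
  grip=[-0.1, -0.1, -0.1, -0.1, -1, -1, -1, -1, -1],
  squeeze=20,
)

```text
clock: 6.12
tool_pos: [0.5301, -0.0476, 0.0788]
eef_rot: [0.748, 0.663, 0.001, 0.001]
contact_force: [-0.2, 0.6, 7.1]
opening: 0.215
finger_force: 20.0
```

Run:
```python
from h import *
move([.5065,-.2486,.17],[.119,.993]);s=r.get_state();print(s["opening"]*88,s["finger_force"])
```

```text
tool [ 0.5301 -0.0476  0.0788] axes x [0.12  0.993 0.   ] y [ 0.993 -0.12   0.002] z [ 0.002 -0.    -1.   ] t 6.125
shift mm [-202.4    0.8  -91.3]
yaw deg -0.03210729485298032
18.91938366463809 20.00318169593811
```

>>> play_rows(
  translation=[
    [0, 0, -0.02],
    [0, 0, -0.025],
    [-0.025, 0, -0.025],
    [-0.04, 0, 0],
    [-0.045, 0, 0],
    [-0.045, 0, 0],
    [-0.033, 0.001, 0],
    [-0.014, 0, 0],
    [0, 0, 0],
    [0, 0, 0],
  ],
  delta_rot=[
    [0, 0, 0],
    [0, 0, 0],
    [0, 0, 0],
    [0, 0, 0],
    [0, 0, 0],
    [0, 0, 0],
    [0, 0, 0],
    [0, 0, 0],
    [0, 0, 0],
    [0, 0, 0],
  ],
  grip=[-1, -1, -1, -1, -1, -1, -1, -1, -1, -1],
)

```text
clock: 7.38
tool_pos: [0.5069, -0.2459, 0.1476]
eef_rot: [0.747, 0.665, 0.001, -0.001]
contact_force: [-0.0, 0.0, -0.5]
opening: 0.215
finger_force: 20.0
```

Run:
```python
from h import *
move([.5065,-.2486,.092],[.119,.993]);s=r.get_state();print(s["opening"]*88,s["finger_force"])
wlook("pics/w2.png",())
```

```text
tool [ 0.5069 -0.2459  0.1476] axes x [0.117 0.993 0.002] y [ 0.993 -0.117 -0.   ] z [-0.     0.002 -1.   ] t 7.375
shift mm [-2.9 -0.1 55.6]
yaw deg 0.12689747602196202
18.886409176990576 19.999352395534515
green [252.3 210.8] 419 [ 0.5059 -0.2514  0.012 ]
green [252.3 353.6] 781 [ 0.4913 -0.3769  0.012 ]
```

View pics/w2.png

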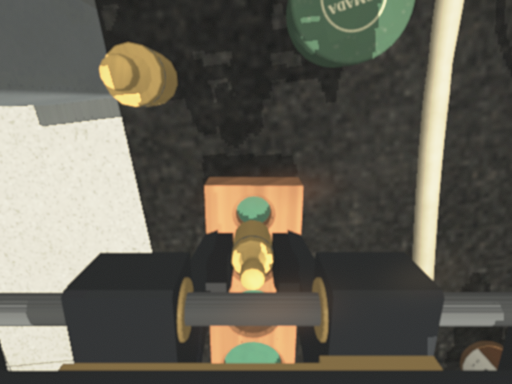

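Run:
```python
from h import *
im=cv2.imread("pics/w2.png");cv2.imwrite("pics/w2c.png",cv2.resize(im[175:300,195:315],None,fx=5,fy=4.6,interpolation=cv2.INTER_CUBIC))
for uv,z in (((237,212),.024),((271,212),.024),((254,196),.024),((205,178),.024),((302,178),.024),((252.3,200),.012)): print(uv,ray("wrist",uv,z))
```

```text
(237, 212) [ 0.49599923 -0.24672594  0.024     ]
(271, 212) [ 0.5190936  -0.24942003  0.024     ]
(254, 196) [ 0.50885301 -0.23670098  0.024     ]
(205, 178) [ 0.47802541 -0.22054201  0.024     ]
(302, 178) [ 0.54187554 -0.22798772  0.024     ]
(252.3, 200) [ 0.50694958 -0.24321131  0.012     ]
```

View pics/w2c.png

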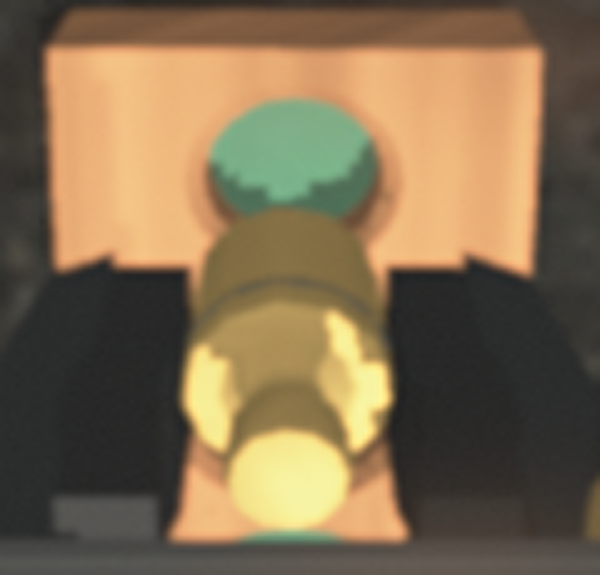

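Run:
```python
from h import *
k=(253,175+480/4.6);print(ray("wrist",k,.1128), "bodytop edge", ray("wrist",(254,175+455/4.6),.0958))
print(ray("wrist",(195+292/5,175+208/4.6),.0688))
for rr in(193.5,196,184.8): print(ray("wrist",(254,rr),.0225))
move([.507,-.2495,.093])
```

```text
[ 0.50692744 -0.24535317  0.1128    ] bodytop edge [ 0.50656988 -0.25295117  0.0958    ]
[ 0.50829081 -0.23650409  0.0688    ]
[ 0.50901107 -0.23540114  0.0225    ]
[ 0.5088089  -0.23716045  0.0225    ]
[ 0.50970743 -0.22934149  0.0225    ]
tool [ 0.507  -0.2458  0.1476] axes x [0.116 0.993 0.002] y [ 0.993 -0.116 -0.   ] z [-0.     0.002 -1.   ] t 7.425
shift mm [-3.7  0.5 54.6]
```

>>> play_rows(
  translation=[
    [-0.004, 0, 0.015],
    [0, 0, 0.015],
    [0, 0, 0.008],
    [0, 0, 0.006],
    [0, 0, 0.006],
    [0, 0, 0.005],
    [0, 0, 0.001],
    [0, 0, 0],
  ],
  delta_rot=[
    [0, 0, 0],
    [0, 0, 0],
    [0, 0, 0],
    [0, 0, 0],
    [0, 0, 0],
    [0, 0, 0],
    [0, 0, 0],
    [0, 0, 0],
  ],
  grip=[-1, -1, -1, -1, -1, -1, -1, -1],
)

```text
clock: 8.43
tool_pos: [0.506, -0.252, 0.0918]
eef_rot: [0.748, 0.664, 0.0, 0.0]
contact_force: [0.3, 1.0, -0.8]
opening: 0.216
finger_force: 20.0
```

>>> play_rows(
  translation=[
    [0, 0, 0.001],
    [0, 0, 0],
    [0, 0, 0],
    [0, 0, 0],
    [0, 0, -0.03],
    [0, 0, -0.035],
    [0, 0, 0],
    [0, 0, 0],
  ],
  delta_rot=[
    [0, 0, 0],
    [0, 0, 0],
    [0, 0, 0],
    [0, 0, 0],
    [0, 0, 0],
    [0, 0, 0],
    [0, 0, 0],
    [0, 0, 0],
  ],
  grip=[-1, -0.4, -0.2, -0.1, -0.1, -0.1, 0, 0],
)

```text
clock: 9.43
tool_pos: [0.5057, -0.2519, 0.1554]
eef_rot: [0.748, 0.664, -0.0, -0.0]
contact_force: [-0.0, -0.5, 0.7]
opening: 0.5
finger_force: 0.0
```

Run:
```python
from h import *
move([.524,.130,.165],[.119,.993])
im,k=wlook("pics/w3.png",("weight_s",))
```

```text
tool [ 0.5057 -0.2519  0.1554] axes x [0.119 0.993 0.   ] y [ 0.993 -0.119 -0.   ] z [-0.  0. -1.] t 9.425
shift mm [381.4 -27.4  -9.5]
yaw deg -0.01967803147412117
green [253.7 244.3] 875 [ 0.5022 -0.2878  0.012 ]
green [253.3 285.6] 445 [ 0.4975 -0.3239  0.012 ]
green [253.3 346.2] 1354 [ 0.4905 -0.3829  0.012 ]
weight_s 0.72 px 239 268 188 228 973
weight_s 0.57 px 106 179 34 94 3477
   lf [ 0.458  -0.152   0.0393] 0.95
   lf [ 0.5071 -0.2472  0.0406] 0.93
   lf [ 0.4993 -0.2897  0.0265] 0.42
```

View pics/w3.png

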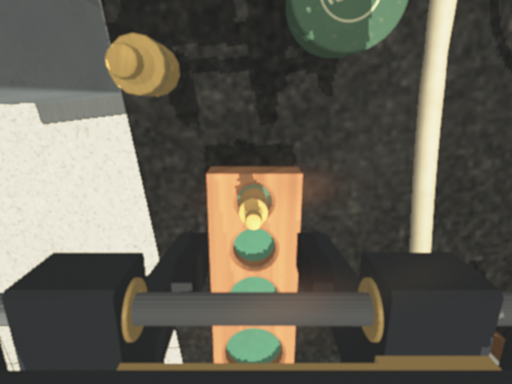

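Run:
```python
from h import *
print("knob",ray("wrist",(253,228.8),.052),ray("wrist",(253,221),.056))
print("bottle base scene",ray("scene",(243,157),0),ray("scene",(233,152),0.0),ray("scene",(252,156),0.0),"top px bottle",[ray("top",(u,v),z) for u,v,z in((200,152,.0),(200,152,.1),(212,140,.1))])
plan([.49,.06,.16],0,8);plan([.524,.130,.145],0,8)
```

```text
knob [ 0.50463986 -0.2574989   0.052     ] [ 0.50543698 -0.25074517  0.056     ]
bottle base scene [0.68108128 0.17445485 0.        ] [6.82860284e-01 2.22581155e-01 1.11022302e-16] [0.70537088 0.15126467 0.        ] top px bottle [array([0.65406452, 0.18352375, 0.        ]), array([0.62711383, 0.17031402, 0.1       ]), array([0.66094003, 0.13823591, 0.1       ])]
[[0.038, -0.007, -0.001], [0.038, -0.007, -0.001], [0.038, -0.007, -0.001], [0.038, -0.007, -0.001], [0.038, -0.007, -0.001], [0.038, -0.007, -0.001], [0.038, -0.007, -0.001], [0.038, -0.007, -0.001]] 0.0
[[0.048, -0.003, 0.001], [0.048, -0.003, 0.001], [0.048, -0.003, 0.001], [0.048, -0.003, 0.001], [0.048, -0.003, 0.001], [0.048, -0.003, 0.001], [0.048, -0.003, 0.001], [0.048, -0.003, 0.001]] 0.0
```

>>> play_rows(
  translation=[
    [0.03, -0.006, -0.002],
    [0.04, -0.008, -0.003],
    [0.045, -0.008, 0],
    [0.045, -0.008, 0],
    [0.045, -0.008, 0],
    [0.045, -0.008, 0],
    [0.04, -0.007, 0],
    [0.03, 0.004, 0],
    [0.028, 0.009, 0],
    [0.024, 0.009, 0.007],
    [0.012, 0.004, 0.01],
    [0, 0, 0],
    [0, 0, 0],
  ],
  delta_rot=[
    [0, 0, 0],
    [0, 0, 0],
    [0, 0, 0],
    [0, 0, 0],
    [0, 0, 0],
    [0, 0, 0],
    [0, 0, 0],
    [0, 0, 0],
    [0, 0, 0],
    [0, 0, 0],
    [0, 0, 0],
    [0, 0, 0],
    [0, 0, 0],
  ],
  grip=[0, 0, 0, 0.2, 0.2, 0.2, 0.2, 0.2, 0.2, 0.2, 0.2, 0.2, 0.2],
)

```text
clock: 11.2
tool_pos: [0.5244, 0.1309, 0.1435]
eef_rot: [0.749, 0.663, -0.001, 0.0]
contact_force: [-0.3, 0.0, -0.1]
opening: 0.601
finger_force: 0.0
```

```bash
cat >> h.py <<'E'
def wt(D,knob,H,z0=0):
    """weight centre from wrist silhouette: base near edge and knob far edge"""
    k=r.get_calibration("wrist");im=r.snapshot("wrist")
    for n in("weight_s","weight_xl"):
      for d in r.silhouettes("wrist",n)[:4]:
        m=d["pixels"];ys,xs=np.nonzero(m);c0=xs[ys==ys.min()].mean();c1=xs[ys==ys.max()].mean()
        a=ray("wrist",(c0,ys.min()-.5),z0,k);b=ray("wrist",(c1,ys.max()+.5),z0+H-.005,k)
        print(n,round(d["confidence"],2),"px",xs.min(),xs.max(),ys.min(),ys.max(),"base y",round(a[1]-D/2,4),"knob y",round(b[1]+knob/2,4),"mid",np.round(ray("wrist",(xs.mean(),ys.mean()),z0+H*.4,k),4))
    return im
E
python3 - <<'E'
from h import *
move([.524,.162,.079],[.119,.993])
cv2.imwrite("pics/w4.png",wt(.027,.014,.052))
E
```

```text
tool [0.5244 0.1309 0.1435] axes x [ 0.121  0.993 -0.001] y [ 0.993 -0.121 -0.001] z [-0.001 -0.001 -1.   ] t 11.2
shift mm [30.9 -4.1 64.4]
yaw deg -0.11796600140423084
weight_s 0.96 px 227 270 138 186 base y 0.1631 knob y 0.1611 mid [0.5257 0.1629 0.0208]
weight_xl 0.68 px 152 207 326 362 base y 0.0135 knob y 0.0419 mid [0.455  0.0267 0.0208]
```

View pics/w4.png

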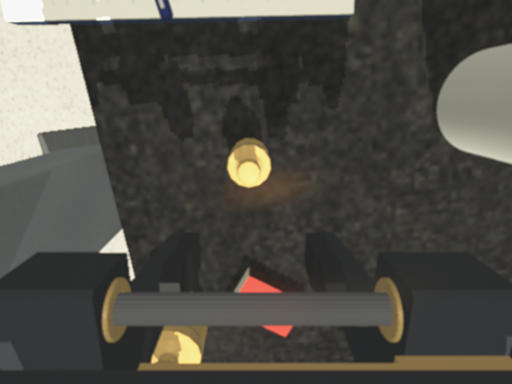

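The picture shows weight m at (249,163), at about (0.525, 0.162), with the bottle well clear at the right.

>>> play_rows(
  translation=[
    [0.015, -0.002, 0],
    [0.016, -0.001, 0.014],
    [0, 0, 0.025],
    [0, 0, 0.025],
    [0, 0, 0],
    [0, 0, 0],
    [0, 0, 0],
    [0, 0, 0],
    [0, 0, 0],
    [0, 0, 0],
  ],
  delta_rot=[
    [0, 0, 0],
    [0, 0, 0],
    [0, 0, 0],
    [0, 0, 0],
    [0, 0, 0],
    [0, 0, 0],
    [0, 0, 0],
    [0, 0, 0],
    [0, 0, 0],
    [0, 0, 0],
  ],
  grip=[0.2, 0.2, 0.2, 0.2, 0.2, -1, -1, -1, -1, -1],
  squeeze=20,
)

```text
clock: 12.6
tool_pos: [0.5261, 0.1638, 0.0805]
eef_rot: [0.748, 0.664, 0.001, 0.0]
contact_force: [-0.2, 0.6, 5.2]
opening: 0.298
finger_force: 20.0
```

Run:
```python
from h import *
move([.5027,-.283,.145],[.119,.993])
```

```text
tool [0.5261 0.1638 0.0805] axes x [0.119 0.993 0.001] y [ 0.993 -0.119  0.001] z [ 0.001  0.001 -1.   ] t 12.6
shift mm [-446.3   30.2  -64.9]
yaw deg -0.026171181280334525
```

>>> play_rows(
  translation=[
    [0, 0, -0.025],
    [0, 0, -0.03],
    [-0.03, 0, -0.025],
    [-0.04, 0, 0],
    [-0.045, 0, 0],
    [-0.045, 0, 0],
    [-0.045, 0, 0],
    [-0.045, 0.006, 0],
    [-0.045, 0.008, 0],
    [-0.045, 0.008, 0],
    [-0.045, 0.008, 0],
    [-0.035, 0, 0],
    [-0.022, 0, 0],
    [-0.004, 0, 0],
    [0, 0, 0],
    [0, 0, 0],
  ],
  delta_rot=[
    [0, 0, 0],
    [0, 0, 0],
    [0, 0, 0],
    [0, 0, 0],
    [0, 0, 0],
    [0, 0, 0],
    [0, 0, 0],
    [0, 0, 0],
    [0, 0, 0],
    [0, 0, 0],
    [0, 0, 0],
    [0, 0, 0],
    [0, 0, 0],
    [0, 0, 0],
    [0, 0, 0],
    [0, 0, 0],
  ],
  grip=[-1, -1, -1, -1, -1, -1, -1, -1, -1, -1, -1, -1, -1, -1, -1, -1],
)

```text
clock: 14.6
tool_pos: [0.5026, -0.2811, 0.1596]
eef_rot: [0.747, 0.664, 0.0, -0.001]
contact_force: [0.2, -0.3, -0.9]
opening: 0.297
finger_force: 20.0
```

Run:
```python
from h import *
move([.5027,-.2859,.0925],[.119,.993])
z0=r.get_state()["tool_pos"][2]-.0805
cv2.imwrite("pics/w5.png",wt(.027,.014,.052,z0))
```

```text
tool [ 0.5026 -0.2811  0.1596] axes x [0.117 0.993 0.001] y [ 0.993 -0.117 -0.   ] z [-0.     0.001 -1.   ] t 14.6
shift mm [-4.9  0.6 67.1]
yaw deg 0.09930447390114909
weight_s 0.62 px 102 177 0 50 base y -0.174 knob y -0.1831 mid [ 0.4705 -0.1749  0.0999]
weight_s 0.6 px 238 267 147 181 base y -0.246 knob y -0.2317 mid [ 0.5075 -0.2374  0.0999]
weight_s 0.6 px 224 281 214 291 base y -0.282 knob y -0.2784 mid [ 0.5023 -0.2816  0.0999]
```

View pics/w5.png

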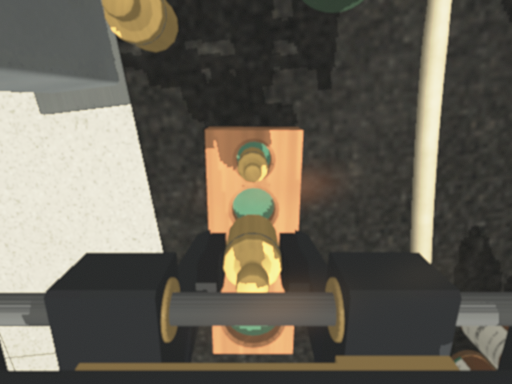

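>>> play_rows(
  translation=[
    [-0.004, 0, 0.015],
    [0, 0, 0.018],
    [0, 0, 0.012],
    [0, 0, 0.007],
    [0, 0, 0.006],
    [0, 0, 0.005],
    [0, 0, 0.004],
    [0, 0, 0],
  ],
  delta_rot=[
    [0, 0, 0],
    [0, 0, 0],
    [0, 0, 0],
    [0, 0, 0],
    [0, 0, 0],
    [0, 0, 0],
    [0, 0, 0],
    [0, 0, 0],
  ],
  grip=[-1, -1, -1, -1, -1, -1, -1, -1],
)

```text
clock: 15.75
tool_pos: [0.5019, -0.2869, 0.0927]
eef_rot: [0.748, 0.664, 0.0, 0.0]
contact_force: [0.2, -0.9, -0.3]
opening: 0.304
finger_force: 20.0
```

>>> play_rows(
  translation=[
    [0, 0, 0],
    [0, 0, 0],
    [0, 0, 0],
    [0, 0, -0.03],
    [0, 0, -0.03],
    [0.02, -0.014, 0],
    [0.04, -0.026, 0],
    [0.037, -0.025, 0],
    [0, 0, 0],
    [0, 0, 0],
  ],
  delta_rot=[
    [0, 0, 0],
    [0, 0, 0],
    [0, 0, 0],
    [0, 0, 0],
    [0, 0, 0],
    [0, 0, 0],
    [0, 0, 0],
    [0, 0, 0],
    [0, 0, 0],
    [0, 0, 0],
  ],
  grip=[-0.2, 0, 0.2, 0.2, 0.2, 0.36, 0.36, 0.36, 0.36, 0.36],
)

```text
clock: 17.0
tool_pos: [0.4496, -0.1835, 0.1529]
eef_rot: [0.748, 0.663, 0.0, 0.001]
contact_force: [0.3, -1.0, -0.5]
opening: 0.679
finger_force: 0.0
```

Run:
```python
from h import *
move([.449,-.153,.0795],[.119,.993])
cv2.imwrite("pics/w6.png",wt(.034,.018,.062))
```

```text
tool [ 0.4496 -0.1835  0.1529] axes x [ 0.12   0.993 -0.001] y [ 0.993 -0.12   0.002] z [ 0.001 -0.001 -1.   ] t 17.0
shift mm [30.2 -4.3 73.4]
yaw deg -0.03805812127484977
weight_s 0.7 px 318 358 326 362 base y -0.327 knob y -0.2844 mid [ 0.5052 -0.3059  0.0248]
weight_s 0.6 px 220 272 135 193 base y -0.1536 knob y -0.1551 mid [ 0.4492 -0.1535  0.0248]
```

View pics/w6.png

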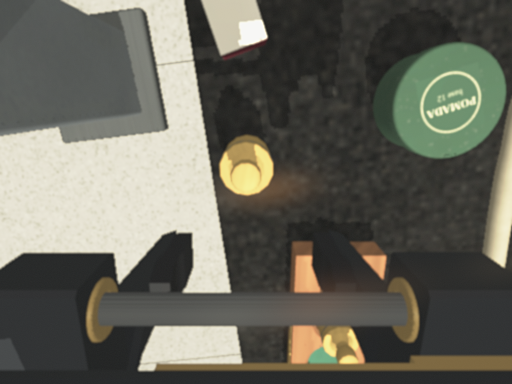

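Weight l shows at (246,165), at about (0.449, -0.154). I'll grasp it.

>>> play_rows(
  translation=[
    [0.014, -0.002, 0],
    [0.014, -0.002, 0.015],
    [0, 0, 0.028],
    [0, 0, 0.03],
    [0, 0, 0],
    [0, 0, 0],
    [0, 0, 0],
    [0, 0, 0],
    [0, 0, 0],
    [0, 0, 0],
  ],
  delta_rot=[
    [0, 0, 0],
    [0, 0, 0],
    [0, 0, 0],
    [0, 0, 0],
    [0, 0, 0],
    [0, 0, 0],
    [0, 0, 0],
    [0, 0, 0],
    [0, 0, 0],
    [0, 0, 0],
  ],
  grip=[0.36, 0.36, 0.36, 0.36, 0.36, -1, -1, -1, -1, -1],
  squeeze=25,
)

```text
clock: 18.4
tool_pos: [0.4488, -0.1546, 0.0806]
eef_rot: [0.748, 0.664, 0.001, 0.001]
contact_force: [-0.7, 0.3, 7.4]
opening: 0.377
finger_force: 25.0
```

Run:
```python
from h import *
move([.4975,-.326,.165],[.119,.993])
```

```text
tool [ 0.4488 -0.1546  0.0806] axes x [ 0.12   0.993 -0.   ] y [ 0.993 -0.12   0.002] z [ 0.002 -0.    -1.   ] t 18.4
shift mm [-164.3   69.   -84.3]
yaw deg -0.030178966073423283
```

>>> play_rows(
  translation=[
    [0, 0, -0.025],
    [0, 0, -0.03],
    [-0.02, 0.01, -0.03],
    [-0.04, 0.018, 0],
    [-0.043, 0.018, 0],
    [-0.04, 0.016, 0],
    [-0.021, 0.007, 0],
    [0, 0, 0],
    [0, 0, 0],
    [0, 0, 0],
  ],
  delta_rot=[
    [0, 0, 0],
    [0, 0, 0],
    [0, 0, 0],
    [0, 0, 0],
    [0, 0, 0],
    [0, 0, 0],
    [0, 0, 0],
    [0, 0, 0],
    [0, 0, 0],
    [0, 0, 0],
  ],
  grip=[-1, -1, -1, -1, -1, -1, -1, -1, -1, -1],
)

```text
clock: 19.65
tool_pos: [0.4971, -0.3236, 0.1645]
eef_rot: [0.747, 0.664, 0.0, -0.001]
contact_force: [0.9, 0.3, -1.7]
opening: 0.38
finger_force: 25.0
```

Run:
```python
from h import *
move([.4975,-.329,.0926],[.119,.993])
z0=r.get_state()["tool_pos"][2]-.0806
cv2.imwrite("pics/w7.png",wt(.034,.018,.062,z0))
```

```text
tool [ 0.4971 -0.3236  0.1645] axes x [0.117 0.993 0.002] y [ 0.993 -0.117 -0.001] z [-0.001  0.002 -1.   ] t 19.65
shift mm [-5.4  1.1 71.9]
yaw deg 0.09115416494429476
weight_s 0.92 px 214 291 204 292 base y -0.3223 knob y -0.3136 mid [ 0.4969 -0.3211  0.1087]
weight_s 0.63 px 233 273 131 176 base y -0.2841 knob y -0.2679 mid [ 0.5028 -0.2746  0.1087]
```

View pics/w7.png

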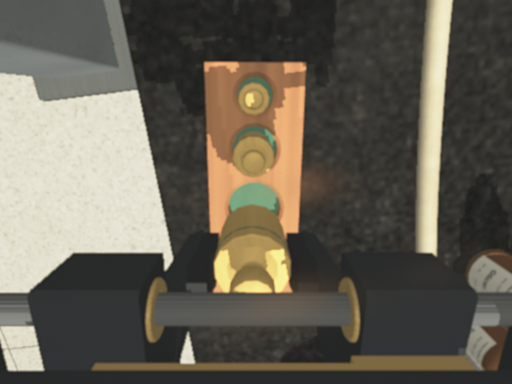

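s and m stand at (255,97) and (254,150). Weight l is held just short of its bore, whose green shows at (254,198). I'll place it.

>>> play_rows(
  translation=[
    [-0.004, 0.001, 0.015],
    [0, 0, 0.018],
    [0, 0, 0.015],
    [0, 0, 0.008],
    [0, 0, 0.007],
    [0, 0, 0.006],
    [0, 0, 0.003],
    [0, 0, 0],
  ],
  delta_rot=[
    [0, 0, 0],
    [0, 0, 0],
    [0, 0, 0],
    [0, 0, 0],
    [0, 0, 0],
    [0, 0, 0],
    [0, 0, 0],
    [0, 0, 0],
  ],
  grip=[-1, -1, -1, -1, -1, -1, -1, -1],
)

```text
clock: 20.8
tool_pos: [0.4978, -0.3297, 0.0929]
eef_rot: [0.748, 0.664, 0.0, 0.0]
contact_force: [-0.1, -0.9, -1.6]
opening: 0.378
finger_force: 25.0
```

>>> play_rows(
  translation=[
    [0, 0, 0],
    [0, 0, 0],
    [0, 0, 0],
    [0, 0, -0.03],
    [0, 0, -0.04],
    [0.03, -0.008, 0],
    [0.04, -0.01, 0],
    [0.045, -0.011, 0],
    [0.045, -0.011, 0],
    [0.045, -0.011, 0],
    [0.045, -0.011, 0],
    [0.045, -0.011, 0],
    [0.025, -0.006, 0],
    [0.013, -0.003, 0],
    [0, 0, 0],
    [0, 0, 0],
  ],
  delta_rot=[
    [0, 0, 0],
    [0, 0, 0],
    [0, 0, 0],
    [0, 0, 0],
    [0, 0, 0],
    [0, 0, 0],
    [0, 0, 0],
    [0, 0, 0],
    [0, 0, 0],
    [0, 0, 0],
    [0, 0, 0],
    [0, 0, 0],
    [0, 0, 0],
    [0, 0, 0],
    [0, 0, 0],
    [0, 0, 0],
  ],
  grip=[0, 0.2, 0.3, 0.3, 0.3, 0.6, 0.6, 0.6, 0.6, 0.6, 0.6, 0.6, 0.6, 0.6, 0.6, 0.6],
)

```text
clock: 22.8
tool_pos: [0.4563, 0.0093, 0.1628]
eef_rot: [0.749, 0.663, -0.0, 0.001]
contact_force: [0.2, -0.6, 0.8]
opening: 0.802
finger_force: 0.0
```

Run:
```python
from h import *
move([.456,.042,.080],[.119,.993])
cv2.imwrite("pics/w8.png",wt(.043,.022,.074))
```

```text
tool [0.4563 0.0093 0.1628] axes x [ 0.121  0.993 -0.001] y [ 0.993 -0.121  0.001] z [ 0.001 -0.001 -1.   ] t 22.8
shift mm [32.5 -4.3 82.8]
yaw deg -0.14447770086377537
weight_xl 0.63 px 213 279 125 197 base y 0.041 knob y 0.038 mid [0.4557 0.0401 0.0296]
```

View pics/w8.png

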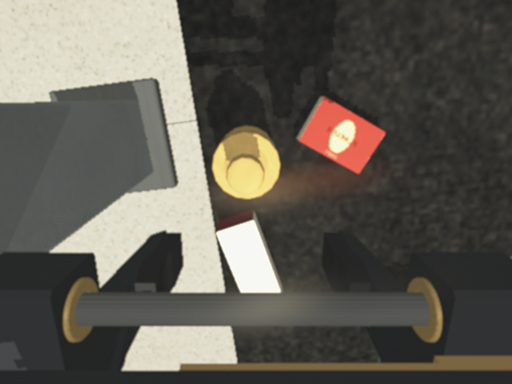

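xl is at (246,162), about (0.456, 0.040). The red packet lies close to where the right finger would go, so I'll descend with a narrower opening.

>>> play_rows(
  translation=[
    [0.015, -0.002, 0],
    [0.015, -0.003, 0.01],
    [0, 0, 0.02],
    [0, 0, 0.025],
    [0, 0, 0.02],
    [0, 0, 0.007],
    [0, 0, 0],
    [0, 0, 0],
    [0, 0, 0],
    [0, 0, 0],
    [0, 0, 0],
    [0, 0, 0],
  ],
  delta_rot=[
    [0, 0, 0],
    [0, 0, 0],
    [0, 0, 0],
    [0, 0, 0],
    [0, 0, 0],
    [0, 0, 0],
    [0, 0, 0],
    [0, 0, 0],
    [0, 0, 0],
    [0, 0, 0],
    [0, 0, 0],
    [0, 0, 0],
  ],
  grip=[0.24, 0.24, 0.24, 0.24, 0.24, 0.24, 0.24, -1, -1, -1, -1, -1],
  squeeze=35,
)

```text
clock: 24.45
tool_pos: [0.4574, 0.0419, 0.0832]
eef_rot: [0.748, 0.664, -0.002, -0.002]
contact_force: [-2.2, 3.4, 0.4]
opening: 0.478
finger_force: 35.0
```

Run:
```python
from h import *
move([.4914,-.377,.175],[.119,.993])
```

```text
tool [0.4574 0.0419 0.0832] axes x [ 0.119  0.993 -0.001] y [ 0.993 -0.119 -0.007] z [-0.007  0.    -1.   ] t 24.45
shift mm [-411.9   83.   -92.1]
yaw deg 0.0028567361806889854
```

>>> play_rows(
  translation=[
    [0, 0, -0.015],
    [0, 0, -0.025],
    [0, 0, -0.03],
    [-0.025, 0.005, -0.03],
    [-0.035, 0.008, 0],
    [-0.04, 0.009, 0],
    [-0.045, 0.009, 0],
    [-0.045, 0.009, 0],
    [-0.045, 0.009, 0],
    [-0.045, 0.009, 0],
    [-0.045, 0.009, 0],
    [-0.04, 0.009, 0],
    [-0.03, 0.006, 0],
    [-0.014, 0.001, 0],
    [-0.003, 0, 0],
    [0, 0, 0],
    [0, 0, 0],
  ],
  delta_rot=[
    [0, 0, 0],
    [0, 0, 0],
    [0, 0, 0],
    [0, 0, 0],
    [0, 0, 0],
    [0, 0, 0],
    [0, 0, 0],
    [0, 0, 0],
    [0, 0, 0],
    [0, 0, 0],
    [0, 0, 0],
    [0, 0, 0],
    [0, 0, 0],
    [0, 0, 0],
    [0, 0, 0],
    [0, 0, 0],
    [0, 0, 0],
  ],
  grip=[-1, -1, -1, -1, -1, -1, -1, -1, -1, -1, -1, -1, -1, -1, -1, -1, -1],
)

```text
clock: 26.58
tool_pos: [0.492, -0.3757, 0.183]
eef_rot: [0.747, 0.664, -0.002, -0.002]
contact_force: [-0.6, -0.1, -5.3]
opening: 0.48
finger_force: 35.0
```

Run:
```python
from h import *
move([.4914,-.3802,.0952],[.119,.993])
z0=r.get_state()["tool_pos"][2]-.0832
cv2.imwrite("pics/w9.png",wt(.043,.022,.074,z0))
```

```text
tool [ 0.492  -0.3757  0.183 ] axes x [0.118 0.993 0.   ] y [ 0.993 -0.118 -0.006] z [-0.006  0.001 -1.   ] t 26.575
shift mm [-4.6  0.4 87.8]
yaw deg 0.08498083830325588
weight_s 0.96 px 229 279 109 161 base y -0.3302 knob y -0.3111 mid [ 0.4988 -0.3186  0.1294]
weight_s 0.89 px 233 272 50 93 base y -0.3032 knob y -0.2913 mid [ 0.5011 -0.2935  0.1294]
weight_s 0.86 px 239 268 0 34 base y -0.2822 knob y -0.2761 mid [ 0.5037 -0.2739  0.1294]
weight_xl 0.87 px 202 302 199 346 base y -0.3769 knob y -0.3792 mid [ 0.4912 -0.3767  0.1294]
```

View pics/w9.png

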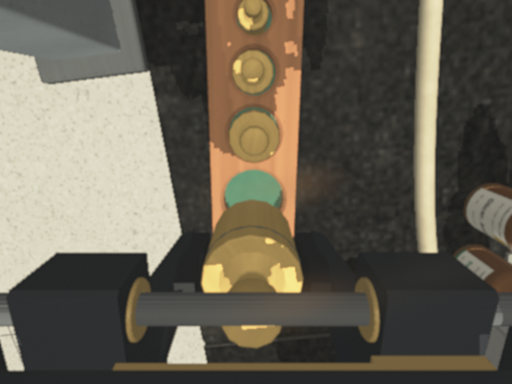

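s, m and l are seated at (254,12), (253,70) and (254,135). xl is held just beyond its bore, whose green shows at (253,190). I'll lower it.

>>> play_rows(
  translation=[
    [-0.003, 0, 0.015],
    [0, 0, 0.02],
    [0, 0, 0.02],
    [0, 0, 0.012],
    [0, 0, 0.007],
    [0, 0, 0.006],
    [0, 0, 0.005],
    [0, 0, 0.003],
    [0, 0, 0],
  ],
  delta_rot=[
    [0, 0, 0],
    [0, 0, 0],
    [0, 0, 0],
    [0, 0, 0],
    [0, 0, 0],
    [0, 0, 0],
    [0, 0, 0],
    [0, 0, 0],
    [0, 0, 0],
  ],
  grip=[-1, -1, -1, -1, -1, -1, -1, -1, -1],
)

```text
clock: 27.85
tool_pos: [0.491, -0.3806, 0.0953]
eef_rot: [0.748, 0.664, -0.002, -0.001]
contact_force: [0.3, -0.3, -5.3]
opening: 0.479
finger_force: 35.0
```

>>> play_rows(
  translation=[
    [0, 0, 0.001],
    [0, 0, 0.001],
    [0, 0, 0],
    [0, 0, 0],
  ],
  delta_rot=[
    [0, 0, 0],
    [0, 0, 0],
    [0, 0, 0],
    [0, 0, 0],
  ],
  grip=[-1, -1, -1, -1],
)

```text
clock: 28.35
tool_pos: [0.4909, -0.3806, 0.0951]
eef_rot: [0.748, 0.664, -0.002, -0.001]
contact_force: [-2.5, 2.7, 10.3]
opening: 0.477
finger_force: 35.0
```

>>> play_rows(
  translation=[
    [0, 0, 0],
    [0, 0, 0],
    [0, 0, 0],
    [0, 0, 0],
    [0, 0, -0.02],
    [0, 0, -0.035],
    [0, 0, -0.05],
    [0.03, 0, -0.03],
    [0, 0, 0],
    [0, 0, 0],
  ],
  delta_rot=[
    [0, 0, 0],
    [0, 0, 0],
    [0, 0, 0],
    [0, 0, 0],
    [0, 0, 0],
    [0, 0, 0],
    [0, 0, 0],
    [0, 0, 0],
    [0, 0, 0],
    [0, 0, 0],
  ],
  grip=[0.1, 0.2, 0.3, 0.4, 0.4, 0.4, 0.4, 0.4, 0.4, 0.4],
)

```text
clock: 29.6
tool_pos: [0.4948, -0.351, 0.2283]
eef_rot: [0.748, 0.663, -0.003, -0.002]
contact_force: [-0.4, -0.4, 0.0]
opening: 0.701
finger_force: 0.0
```

Run:
```python
from h import *
im=r.snapshot("wrist");cv2.imwrite("pics/w10.png",im)
s=r.snapshot("scene");t=r.snapshot("top")
a=cv2.resize(s[170:290,200:400],(800,480));cv2.imwrite("pics/s10.png",a)
for c in("scene","top"):
    for n in("tin","carton"):print(c,n,[np.round(d["point"],4) for d in r.look_for(c,n)[:1]])
```

```text
scene tin [array([ 0.5593, -0.1346,  0.0417])]
scene carton [array([ 0.4437, -0.0495,  0.0231])]
top tin [array([ 0.4923, -0.3624,  0.0488])]
top carton [array([ 0.4497, -0.046 ,  0.0203])]
```

View pics/w10.png

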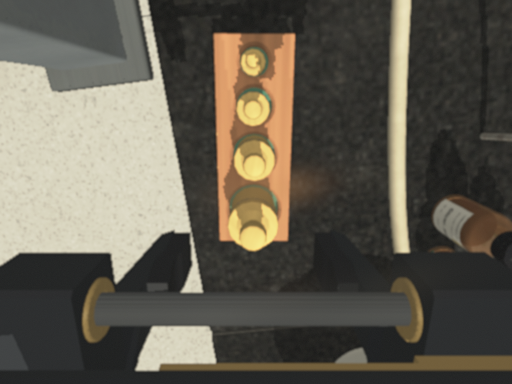

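View pics/s10.png

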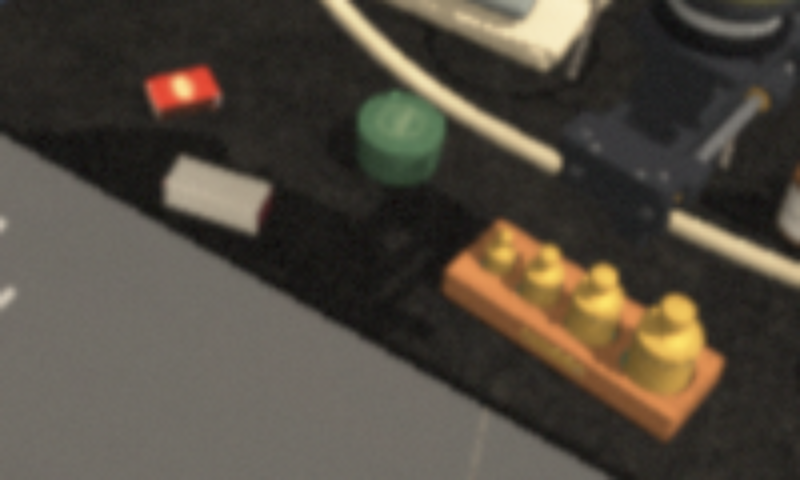

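All four weights stand upright in graded order in the block. The tin, the carton and the red packet are in their places, and the gripper is clear.

```bash
python3 -c "
from plant import r
print(r.finish_job())"
```

```text
the job is handed in; nothing more can be done
None
```

The job is handed in: in the last pictures the four weights stand upright in their matching bores, smallest to largest, and the tin and carton look unmoved; no verdict came back.

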